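Open the tea chest and put the tin back in its pocket

ROBOT

A 7-joint arm with a two-finger parallel gripper is mounted at the origin on the work surface. World frame = base frame: x ahead of the robot, y to its left, z up, the work surface at z = 0. Lengths are in mm, angles in rad, forces in N, time in s.
With the tool pointing down it reaches from about 400 to 875 mm from the base axis. Payload 4.4 kg.
Tool frame: the origin (TCP) lies on the centre line of the jaws, within the pads' length; the fingertips stand 19 mm ahead of it and the grasp point (between the pads) is the TCP; z points along the fingers, y is the line along which they close (so a half turn about z gives the same grasp; the last joint's range is limited). The gripper opens to 85 mm and grips with 20 to 120 N. Pads are 22 mm wide; open, the fingers measure 114 mm over their backs; the gripper's body (76 mm by 85 mm) begins 54 mm behind the grasp point. The pads swing forward as they close: fully open they stand 13 mm farther back than shut.
Start: joints at [1.099, 0.628, 0.038, 1.517, -0.027, 0.996, -0.02], TCP at [256.617, -597.214, 250.313] pointing down, gripper open.
Joint ranges: [-3.06, 3.06], [-0.37, 2.12], [-1.25, 1.32], [0.18, 2.47], [-1.1, 4.24], [0.23, 1.98], [-2.94, 2.94]. Speed limits (rad/s): [2.57, 2.57, 3.14, 3.14, 3.14, 3.14, 3.14].

INTERFACE

Orientations are given as [roll, pitch, yaw] about the fixed x, y, z axes, in that order (R = Rz(yaw) Ry(pitch) Rx(roll)).
In Python, from cell import ctrl, viewer, silhouettes gives the robot as it stands.
- The arm moves only by the shell command python3 -m creep 'ROWS'. ROWS is JSON, a list of rows, each an object with "jaw": the gripper command: -1 is shut, 1 is fully open, values between are in proportion; "xyz": the shift along the tool's x, y, z in mm, a list of three; "angular": the turn, a rotation vector about the tool's x, y, z in rad, a list of three. In form: [{"jaw": jaw, "xyz": [tx, ty, tz], "angular": [rx, ry, rz]}, ...]. A call has 1 to 12 rows; each row is the pose to reach, as a shift and turn from the pose commanded when the call began, along the tool's axes at that moment; what a row does not reach only later rows make up. A row lasts 1/8 s, in which the tool goes at most 62.5 mm and 10.7 degrees, less where a joint would pass 70% of its speed; a pose out of reach is approached as far as the arm can. A call with a gripper value outside its range is refused whole. The fingers move at their own pace and stop on an object; the grip force is fixed at half the most. Time passes only in rows, so rows that repeat a pose let the fingers close. It gives the time, the measured TCP pose, the force, the opening and the grip force at its end, in the units of the state.
- ctrl.read_state(): the state, without advancing time (a new reading comes with each control period).
- viewer.get_image(name): name is "side" or "top" or "wrist"; returns (picture, depth): 400x640x3 uint8, red, green, blue; 400x640 float32, mm along the optical axis (not along the pixel's ray), 0 where there is no reading.
- viewer.camera_model(name): a dict with "fx", "fy", "cx", "cy" (pixels), "dist" ([k1, k2, p1, p2, k3] as OpenCV has them; the pictures are not rectified), "T" (4x4, takes a point from camera to world coordinates). Camera axes: x right, y down, z forward; pixel columns grow to the right and rows downward; lengths in mm; the calibration is good to about 2 mm. A picture is of the moment at which its call begins: read the wrist's pose just before it. camera_model takes no time and is no camera call; for the wrist camera it gives the pose at the moment of the call.
- ctrl.finish_job(): hands the job in; it is judged then, once.
Trained networks look in the newest picture that a camera, given by its name, has taken for a name from the list of things; names that differ only in an ending like _2 or _b are one class to them, and where a whole thing is asked for, a point or a joint stands for the part that bears it (a point fixed in the world has none). Each returns a list of dicts, best first, with "score" (0 to 1); they miss things now and then, are a little off and sometimes report something else, mostly with a low value. They report only what shows in the picture. A call takes as long as a camera call. They do not tell look-alikes from the thing itself.
- silhouettes(camera, target): "pixels" (400x640 bool, what is visible of it) and "xy" ([column, row] in pixels, amid what is visible of it).
The state is a dict: "clock": time; "qpos": joint angles; "qd": joint speeds; "tau": joint torques, N m; "eef_pos": TCP position; "tool_rot": TCP orientation; "force": force on the tool from outside, world axes, zero at the start; "torque": the same for the moment, N m; "width": finger opening in mm; "gripper_force": force on a finger pad.
Only numpy, scipy, OpenCV 4.12 (cv2) and the standard library are available. Lean on these libraries where they do the work, as an engineer would, in place of code of your own. Each camera call takes 0.05 s, during which the arm holds its last target. There are 200 camera calls.

TASK

Push the lid of the wooden tea chest up and gently over past its balance point so that it stays open by itself, untouched. Then put the tall metal tin upright into the round pocket in the chest's insert, fully home: the insert has shifted a little sideways, so feel for the pocket with light pressure. Never lean hard on the chest or lid, never fling or drop the lid, and leave the other things on the worktop where they are.

Things in the scene. Friction and masses are not known exactly. Their poses are not given: they have to be found in the camera images.
- chest: Open wooden chest, fixed, 170 (x) x 240 (y) x 110 mm high, walls and floor 8 mm, with a hinged lid. Origin: centre of its underside; x points from its front to the hinge side, y along the hinge, z up; yaw within 0.25 rad. Inside, in the middle, lies a plywood insert with a round pocket; beyond |y| = 72 mm stand dividers and packets up to 48 mm high.
- insert_mid (a point): Middle of the chest at the height of the insert's top (chest-frame 0, 0, 44 mm). Insert 150 x 120 mm with one through-pocket of 59 mm diameter, 36 mm deep; its floor is the chest's floor, 8 mm over the underside. The pocket is at chest x = 0, but the stiff insert was left shifted along the chest's y by up to 11 mm either way: not measured, to be felt; the tin cannot move it.
- lid (a joint): Lid angle (rad): 0 shut, grows as it opens upward, 1.57 upright, stop at 2.05, leaning away from the robot. A light closing spring acts on the hinge: the lid falls shut below its balance point and runs on open to the stop above it. The balance point lies between 1.6 and 1.85, depending on the lid's hidden weight (0.35 to 0.7 kg).
- lid_hinge (a point): Point on the hinge line, at mid-width of the lid, level with the lid's underside when shut; chest-frame (85, 0, 110) mm.
- lid_edge (a point): Mid-point of the lid's front lower edge; moves with the lid. The lid is a flat board, no handle, 192 mm from hinge line to this edge, 240 mm wide, 12 mm thick. Shut, it overhangs the chest's front face by 22 mm, its underside 110 mm above the worktop, so that a finger gets under it from the robot's side. The bare edge rubs hard on fingers.
- tin: Tall plain cylindrical aluminium tin standing on the worktop beside the chest, 56 mm diameter, 95 mm high, about 0.25 kg, its bottom edge bevelled by about 1.5 mm. Origin: centre of its underside, z up.
- mug: White mug with a handle, 80 mm diameter, 90 mm high; bystander. Origin: centre of its underside.
- jar: Short wide glass jar with a steel cap, 72 mm diameter, 75 mm high; bystander. Origin: centre of its underside.
- mill: Dark wooden pepper mill with a waist, 56 mm diameter, 152 mm high; bystander. Origin: centre of its underside.
- bottle: Amber bottle to the right of the chest, 72 mm diameter, 210 mm high; bystander. Origin: centre of its underside.
- herb_pot: Steel pot with a green herb, 84 mm diameter, about 185 mm high; bystander. Origin: centre of its underside.
- spoon: Wooden spoon lying on the worktop; bystander.
Not all that is in view belongs to the job. Leave any pink look-alike of the tin alone.

How it is judged:
By the outcome, as a careful person would: the job done as asked, in the order asked, and still so for the second after the job is handed in, with the robot touching nothing.
It also fails if it takes over 72 s, if anything falls off the work surface, if the arm or the gripper's body presses on something with over 40 N, if the wrist force passes 120 N, or if a joint passes its speed limit or range.

## Working session

There is one attempt and no reset: what is moved stays moved. The work goes in short steps, Python scripts to look and compute and a shell command to move; the robot and the scene stay as the last step left them, time stands still between calls to the robot, and variables do not carry over. Pictures are saved under pics/ and viewed, at most 10 in all, crops included, and the job is handed in when it is done.

```bash
ls; mkdir -p pics; cat > h.py <<'E'
import numpy as np, cv2
from cell import ctrl, viewer, silhouettes
def pts(cam, D, mask):
    m=viewer.camera_model(cam); v,u=np.nonzero(mask&(D>0))
    K=np.array([[m['fx'],0,m['cx']],[0,m['fy'],m['cy']],[0,0,1.]])
    n=cv2.undistortPoints(np.c_[u,v].astype(float).reshape(-1,1,2),K,np.array(m['dist'],float)).reshape(-1,2)
    z=D[v,u]; P=np.c_[n*z[:,None],z]; T=np.array(m['T']); return P@T[:3,:3].T+T[:3,3]
E
python3 - <<'E'
from h import *
s=ctrl.read_state(); print(s)
ims=[]
for c in ['side','top']:
    I,D=viewer.get_image(c); ims.append(I); print(c,np.array(viewer.camera_model(c)['T']).round(2).tolist())
    for t in ['chest','lid','tin','mug','jar','mill','bottle','herb_pot','spoon']:
        for r in silhouettes(c,t)[:3]:
            P=pts(c,D,r['pixels'])
            if len(P): print(c,t,round(r['score'],2),r['xy'],len(P),np.percentile(P,[3,50,97],axis=0).round().tolist())
    cv2.imwrite(f'pics/{c}0.png',I[:,:,::-1])
E
```

```text
pics
{'clock': 0.0, 'qpos': array([ 1.09917989,  0.6293522 ,  0.03845723,  1.5183994 , -0.02701964,
        0.99632168, -0.0199963 ]), 'qd': array([ 3.24768386e-05, -9.87913096e-04, -3.01132393e-04, -7.39947902e-04,
       -1.35617285e-03,  5.69755951e-04, -5.57816137e-04]), 'tau': array([-1.73804779e-04, -5.63400364e+01,  1.22592911e+00, -1.93439752e+01,
        1.08880940e-02,  1.04703259e-02, -2.09284093e-05]), 'eef_pos': array([ 256.38035849, -596.63293813,  249.37537694]), 'tool_rot': array([-3.13963050e+00,  1.96123531e-05,  4.05796393e-01]), 'force': array([ 0.68934986,  0.29665632, -0.31757145]), 'torque': array([-0.03205778,  0.00433772,  0.03369928]), 'gripper_force': 0.0, 'width': 85.32558103658234}
side [[-0.8, -0.39, 0.45, -64.88], [-0.6, 0.51, -0.62, 876.51], [0.01, -0.76, -0.65, 1018.56], [0.0, 0.0, 0.0, 1.0]]
side chest 0.87 [329.6, 196.8] 4007 [[461.0, -225.0, 8.0], [538.0, -58.0, 121.0], [638.0, 9.0, 126.0]]
side lid 0.74 [335.4, 185.2] 2538 [[456.0, -231.0, 116.0], [547.0, -105.0, 122.0], [643.0, 0.0, 126.0]]
side tin 0.87 [266.6, 284.6] 605 [[467.0, 290.0, 9.0], [
[... 1802 characters left out ...]
.8] 472 [[290.0, 182.0, 42.0], [319.0, 210.0, 74.0], [347.0, 242.0, 80.0]]
top jar 0.56 [218.3, 150.1] 906 [[647.0, 301.0, -2.0], [703.0, 350.0, 34.0], [739.0, 391.0, 91.0]]
top mill 0.73 [173.9, 209.3] 487 [[489.0, 428.0, 14.0], [509.0, 441.0, 127.0], [535.0, 472.0, 151.0]]
top bottle 0.9 [471.4, 157.5] 843 [[616.0, -437.0, 22.0], [640.0, -405.0, 137.0], [675.0, -384.0, 212.0]]
top herb_pot 0.97 [491.0, 287.3] 1474 [[236.0, -484.0, 28.0], [287.0, -428.0, 149.0], [335.0, -387.0, 184.0]]
top herb_pot 0.72 [372.1, 190.5] 5723 [[462.0, -232.0, 116.0], [552.0, -119.0, 123.0], [648.0, -6.0, 127.0]]
top spoon 0.97 [261.4, 118.8] 395 [[763.0, 84.0, -1.0], [805.0, 212.0, 12.0], [847.0, 259.0, 22.0]]
```

View pics/top0.png

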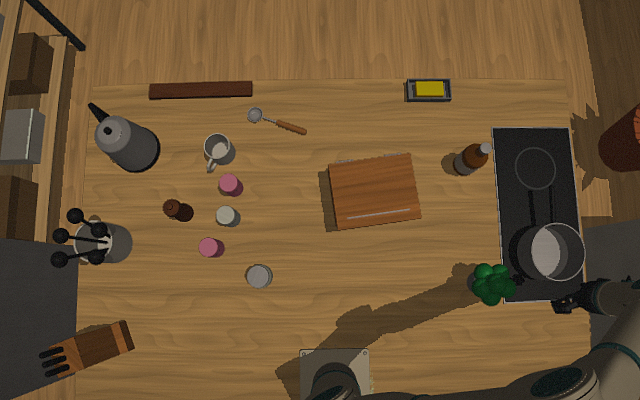

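View pics/side0.png

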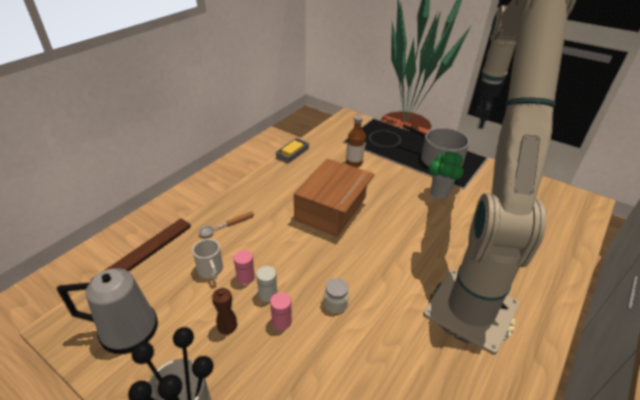

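```bash
python3 - <<'E'
from h import *
I,D=viewer.get_image('top')
for r in silhouettes('top','tin')[:3]:
    P=pts('top',D,r['pixels']); m=r['pixels']; Q=P[P[:,2]>92]
    (c,rad)=cv2.minEnclosingCircle(Q[:,:2].astype(np.float32))
    print('tin',c,rad,np.median(Q[:,2]),Q[:,:2].mean(0),'rgb',I[m].mean(0))
for r in silhouettes('top','lid')[:1]:
    P=pts('top',D,r['pixels']); Q=P[P[:,2]>112]
    print('lid',cv2.minAreaRect(Q[:,:2].astype(np.float32)),np.median(Q[:,2]))
    print(cv2.boxPoints(cv2.minAreaRect(Q[:,:2].astype(np.float32))))
E
```

```text
tin (495.5927429199219, 304.5093994140625) 27.41822052001953 95.4657303827205 [495.17572938 305.22296515] rgb [121.22916667 116.88541667 103.1484375 ]
tin (401.78411865234375, 353.758544921875) 28.126007080078125 95.18793537500937 [401.89309825 353.59491376] rgb [130.39869281  76.85185185  82.97603486]
tin (589.9063110351562, 300.246337890625) 28.409481048583984 95.5011330195332 [589.92923237 299.9266431 ] rgb [129.15625     75.54910714  81.52455357]
lid ((554.57421875, -121.7518310546875), (193.26919555664062, 238.6046142578125), 7.349634647369385) 122.66938944090634
[[ 443.472     -15.791586]
 [ 473.99518  -252.4358  ]
 [ 665.67645  -227.71208 ]
 [ 635.15326     8.932144]]
```

The top view shows the chest at about (375,190) and the plain silver tin at (227,215), between two pink look-alikes at (229,184) and (210,247). The side view agrees with this. The chest origin comes out at about (565,-120) with yaw 0.128, and the tin at (495,305). I'll lift and go in front of the chest.

```bash
cat > q.py <<'E'
from h import *
s=ctrl.read_state()
for k in ['clock','qpos','eef_pos','tool_rot','force','torque','width']: print(k,np.round(s[k],3))
E
python3 -m creep '[{"jaw":-1,"xyz":[0,0,-60],"angular":[0,0,0]},{"jaw":-1,"xyz":[0,0,-110],"angular":[0,0,0]},{"jaw":-1,"xyz":[0,0,-110],"angular":[0,0,0]}]'; python3 q.py
python3 -m creep '[{"jaw":-1,"xyz":[42,-45,0],"angular":[0,0,0]},{"jaw":-1,"xyz":[84,-90,0],"angular":[0,0,0]},{"jaw":-1,"xyz":[126,-135,0],"angular":[0,0,0]},{"jaw":-1,"xyz":[168,-180,0],"angular":[0,0,0]},{"jaw":-1,"xyz":[210,-225,0],"angular":[0,0,0]},{"jaw":-1,"xyz":[252,-270,0],"angular":[0,0,0]},{"jaw":-1,"xyz":[294,-315,0],"angular":[0,0,0]},{"jaw":-1,"xyz":[335,-364,0],"angular":[0,0,0]},{"jaw":-1,"xyz":[335,-364,0],"angular":[0,0,0]}]'; python3 q.py
```

```text
clock: 1.52
eef_pos: [257.4, -599.3, 365.3]
tool_rot: [3.132, -0.0, 0.406]
force: [-0.4, -0.3, -0.0]
width: 32.1
gripper_force: 0.0
clock 1.525
qpos [ 1.095  0.537  0.046  1.356 -0.025  1.24  -0.022]
eef_pos [ 257.447 -599.349  365.317]
tool_rot [ 3.132 -0.     0.406]
force [-0.394 -0.317 -0.017]
torque [ 0.051 -0.032 -0.027]
width 32.109
clock: 2.65
eef_pos: [421.5, -125.3, 359.7]
tool_rot: [-3.139, -0.001, 0.416]
force: [-0.1, -0.8, -0.8]
width: -0.1
gripper_force: 0.0
clock 2.65
qpos [ 0.35   0.201 -0.15   1.902  0.032  1.042 -0.968]
eef_pos [ 421.493 -125.301  359.74 ]
tool_rot [-3.139e+00 -1.000e-03  4.160e-01]
force [-0.104 -0.799 -0.754]
torque [-0.057  0.014 -0.005]
width -0.086
```

```bash
python3 -m creep '[{"jaw":-1,"xyz":[-15,42,0],"angular":[0,0.1,0]},{"jaw":-1,"xyz":[-29,85,0],"angular":[0,0.2,0]},{"jaw":-1,"xyz":[-29,85,0],"angular":[0,0.35,0]},{"jaw":-1,"xyz":[-29,85,0],"angular":[0,0.5,0]},{"jaw":-1,"xyz":[-29,85,0],"angular":[0,0.65,0]},{"jaw":-1,"xyz":[-29,85,0],"angular":[0,0.8,0]},{"jaw":-1,"xyz":[-29,85,0],"angular":[0,0.8,0]}]'; python3 q.py
```

```text
clock: 3.52
eef_pos: [425.1, -221.9, 358.3]
tool_rot: [-3.136, -0.8, 0.396]
force: [-0.4, 0.9, -0.4]
width: 0.2
gripper_force: 0.0
clock 3.525
qpos [ 1.171  0.242 -0.313  2.199 -1.094  0.79   0.542]
eef_pos [ 425.067 -221.88   358.262]
tool_rot [-3.136 -0.8    0.396]
force [-0.428  0.856 -0.421]
torque [-0.286  0.753  0.028]
width 0.224
```

```bash
cat > kin.py <<'E'
import numpy as np, itertools
from scipy.optimize import least_squares
from scipy.spatial.transform import Rotation as R
Q=np.array([[1.09917989,0.6293522,0.03845723,1.5183994,-0.02701964,0.99632168,-0.0199963],[1.095,.537,.046,1.356,-.025,1.24,-.022],[.35,.201,-.15,1.902,.032,1.042,-.968],[1.171,.242,-.313,2.199,-1.094,.79,.542]])
P=np.array([[256.38,-596.63,249.38],[257.447,-599.349,365.317],[421.493,-125.301,359.74],[425.067,-221.88,358.262]])
O=np.array([[-3.1396,0,.4058],[3.132,0,.406],[-3.139,-.001,.416],[-3.136,-.8,.396]])
lo=np.array([-3.06,-.37,-1.25,.18,-1.1,.23,-2.94]);hi=np.array([3.06,2.12,1.32,2.47,4.24,1.98,2.94])
def fk(q,p,s):
    h,L1,L2,L3,ax,bx,c1,c7=p
    A=R.from_euler('Z',s[0]*q[0]+c1); x=np.array([0,0,h])
    A=A*R.from_euler('YZ',[q[1],s[1]*q[2]]); x=x+A.apply([ax,0,L1])
    A=A*R.from_euler('YZ',[q[3],s[2]*q[4]]); x=x+A.apply([bx,0,L2])
    A=A*R.from_euler('YZ',[q[5],s[3]*q[6]+c7]); x=x+A.apply([0,0,L3])
    return x,A
def res(p,s):
    e=[]
    for q,t,o in zip(Q,P,O):
        x,A=fk(q,p,s); e+=list((x-t)/10)+list((A.inv()*R.from_euler('xyz',o)).as_rotvec()*10)
    return np.array(e)
def fit():
    best=None
    for s in itertools.product([1,-1],repeat=4):
        for c7 in [0,1.57,3.14,-1.57]:
            f=least_squares(res,[333,500,400,300,0,0,0,c7],args=(s,),max_nfev=60)
            if best is None or f.cost<best[0].cost: best=(f,s)
    return best
def ik(x,A,p,s,q0,reg=.01):
    def r(q):
        y,B=fk(q,p,s); return np.r_[(y-x)/5,(B.inv()*A).as_rotvec()*20,reg*(q-q0)]
    f=least_squares(r,np.clip(q0,lo+1e-3,hi-1e-3),bounds=(lo,hi)); y,B=fk(f.x,p,s)
    return f.x,np.linalg.norm(y-x),np.linalg.norm((B.inv()*A).as_rotvec())
if __name__=='__main__':
    f,s=fit(); print(f.cost,s,f.x.round(3)); np.save('kin.npy',np.r_[f.x,s])
    print(res(f.x,s).round(2))
E
python3 kin.py
```

```text
0.4828781249272231 (-1, -1, -1, -1) [ 3.12970e+02  5.66771e+02  3.92024e+02  2.95512e+02 -4.57400e+00
  1.82730e+01 -4.60000e-02  1.52800e+00]
[-0.22  0.07 -0.    0.   -0.   -0.04 -0.05 -0.28  0.02 -0.    0.   -0.03
 -0.13  0.79  0.01  0.    0.   -0.04  0.09 -0.22 -0.03  0.34  0.01  0.11]
```

```bash
cat > plan.py <<'E'
from kin import *
d=np.load('kin.npy'); p,s=d[:8],d[8:]
yaw=.128; C=np.array([565.5,-120.3,0]); cx=np.array([np.cos(yaw),np.sin(yaw),0]); cy=np.array([-cx[1],cx[0],0]); ez=np.array([0,0,1.])
def edge(th,t): return C+85*cx+110*ez+t*cy+192*(-np.cos(th)*cx+np.sin(th)*ez)
def orient(psi,a): # tilt a from straight down toward azimuth psi
    return R.from_euler('z',psi)*R.from_euler('x',np.pi)*R.from_euler('y',a)
def tcp(th,t,psi,a,c=8,off=11):
    A=orient(psi,a).as_matrix(); return edge(th,t)-off*A[:,0]-c*A[:,2]
if __name__=='__main__':
    q0=Q[3]
    for a0 in [.8,.65,.5]:
      for psi in [.13,.3,.45,.6]:
        for t in [-100,-80,-60,-30,0]:
            x,A=tcp(0,t,psi,a0),orient(psi,a0)
            q=q0; x0=np.array([425,-222,358.])
            for f in np.linspace(.1,1,8): q,e,w=ik(x0+(x-x0)*f,R.from_euler('z',(psi-.396)*f)*orient(.396,.8+(a0-.8)*f),p,s,q)
            if e<4 and w<.03: print(a0,psi,t,x.round(),q.round(2),round(e,1),round(w,3))
E
python3 plan.py
```

```text
0.8 0.6 -100 [ 461. -241.  108.] [ 1.36  0.99 -0.74  2.17 -1.1   0.23  1.02] 0.1 0.003
0.65 0.6 -100 [ 461. -241.  110.] [ 1.17  0.84 -0.54  2.16 -1.1   0.28  0.91] 0.0 0.0
0.65 0.6 -80 [ 458. -221.  110.] [ 1.18  0.85 -0.6   2.19 -1.1   0.23  0.9 ] 0.3 0.015
0.5 0.45 -100 [ 460. -239.  112.] [ 0.99  0.74 -0.39  2.18 -1.1   0.23  0.67] 0.4 0.023
0.5 0.6 -100 [ 461. -241.  112.] [ 0.93  0.73 -0.29  2.14 -1.01  0.35  0.73] 0.0 0.0
0.5 0.6 -80 [ 458. -221.  112.] [ 0.94  0.73 -0.34  2.18 -1.08  0.3   0.78] 0.0 0.0
0.5 0.6 -60 [ 456. -201.  112.] [ 0.97  0.74 -0.42  2.21 -1.1   0.23  0.78] 0.1 0.005
```

```bash
cat > s.py <<'E'
from plan import *
rng=np.random.default_rng(0)
for a0 in [.8,.6]:
  for psi in [-.6,-.3,-.1,.13,.4]:
    for t in [-80,-40,0,60]:
        best=[]
        for k in range(8):
            q0=rng.uniform(lo,hi); q0[0]=rng.uniform(-.8,1.5); q0[4]=rng.uniform(.5,3.5)
            q,e,w=ik(tcp(0,t,psi,a0),orient(psi,a0),p,s,q0,.002)
            if e<2 and w<.02: best.append((np.min(np.r_[q-lo,hi-q]),q.round(2).tolist()))
        if best: print(a0,psi,t,len(best),max(best))
E
time python3 s.py
```

```text
0.8 0.4 -80 6 (np.float64(0.07829559848718537), [1.31, 0.97, -0.73, 2.39, 3.73, 0.34, 2.3])
0.8 0.4 -40 6 (np.float64(3.0109248427834245e-13), [1.11, 0.9, -0.5, 2.47, 3.91, 0.56, 2.07])
0.6 0.13 -80 5 (np.float64(0.01806526527443575), [1.16, 0.87, -0.84, 2.45, 2.75, 0.46, 2.78])
0.6 0.4 -80 5 (np.float64(5.84412951365465e-09), [1.1, 0.8, -0.55, 2.34, 3.98, 0.23, 1.88])
0.6 0.4 -40 5 (np.float64(0.06187293547164385), [1.3, 1.02, -1.15, 2.41, 2.14, 0.45, -2.67])
0.6 0.4 0 5 (np.float64(4.440892098500626e-16), [0.51, 0.71, 0.14, 2.47, 4.24, 0.69, 1.49])
real	0m9.585s
user	0m10.036s
sys	0m0.032s
```

```bash
cat >> plan.py <<'E'
def orient2(psi,a,al=1.):  # same z; spun so that the jaw line lies in the plane of the lid edge
    z=orient(psi,a).as_matrix()[:,2]; x=np.cross(cy,z); x*=np.sign(x@cx); x/=np.linalg.norm(x)
    return R.from_matrix(np.c_[x,np.cross(z,x),z])
def tcp2(th,t,psi,a,c=0,off=11):
    A=orient2(psi,a).as_matrix(); return edge(th,t)-off*A[:,0]-c*A[:,2]
def delta(x,A,st):
    B=R.from_euler('xyz',st['tool_rot']); return B.inv().apply(x-st['eef_pos']).round(1), (B.inv()*A).as_rotvec().round(3)
E
cat > s.py <<'E'
from plan import *
f=lambda psi:np.array([np.cos(psi),np.sin(psi),0])
for psi in [.45,.6,.75]:
  for a0 in [.6,.5]:
    for t in [-95,-80,-65]:
      q=Q[3]; A=orient2(psi,a0); x0=np.array([425,-222,358.]); o=[]
      g=tcp2(0,t,psi,a0)
      for tgt in [g-40*f(psi)-[0,0,8],g-[0,0,8],g]:
        A0=fk(q,p,s)[1]
        for k in np.linspace(.2,1,5):
            q,e,w=ik(x0+(tgt-x0)*k,A0*R.from_rotvec((A0.inv()*A).as_rotvec()*k),p,s,q)
        x0=tgt; o.append((round(e,1),round(w,2)))
      print(psi,a0,t,g.round(),o,q.round(2))
E
python3 s.py
```

```text
0.45 0.6 -95 [ 462. -229.  104.] [(np.float64(1.4), np.float64(0.08)), (np.float64(1.6), np.float64(0.09)), (np.float64(1.4), np.float64(0.08))] [ 1.1   0.81 -0.51  2.18 -1.1   0.23  0.47]
0.45 0.6 -80 [ 460. -214.  104.] [(np.float64(1.9), np.float64(0.1)), (np.float64(2.0), np.float64(0.11)), (np.float64(1.8), np.float64(0.1))] [ 1.08  0.81 -0.51  2.19 -1.1   0.23  0.45]
0.45 0.6 -65 [ 459. -200.  104.] [(np.float64(2.3), np.float64(0.12)), (np.float64(2.4), np.float64(0.13)), (np.float64(2.2), np.float64(0.12))] [ 1.05  0.8  -0.5   2.2  -1.1   0.23  0.43]
0.45 0.5 -95 [ 462. -229.  105.] [(np.float64(0.9), np.float64(0.05)), (np.float64(1.0), np.float64(0.05)), (np.float64(0.8), np.float64(0.04))] [ 0.97  0.75 -0.38  2.18 -1.1   0.23  0.38]
0.45 0.5 -80 [ 460. -215.  105.] [(np.float64(1.3), np.float64(0.07)), (np.float64(1.3), np.float64(0.07)), (np.float64(1.1), np.float64(0.06))] [ 0.94  0.74 -0.38  2.19 -1.1   0.23  0.36]
0.45 0.5 -65 [ 458. -200.  105.] [(np.float64(1.7), np.float64(0.09)), (np.float64(1.7), np.float64(0.09)), (np.float64(1.5), np.float64(0.08))] [ 0.91  0.73
[... 1567 characters left out ...]
64(0.0), np.float64(0.0)), (np.float64(0.0), np.float64(0.0)), (np.float64(0.0), np.float64(0.0))] [ 1.    0.79 -0.38  2.17 -1.08  0.38  0.42]
0.75 0.5 -95 [ 462. -229.  106.] [(np.float64(0.0), np.float64(0.0)), (np.float64(0.0), np.float64(0.0)), (np.float64(0.0), np.float64(0.0))] [ 0.82  0.73 -0.14  2.1  -0.99  0.49  0.27]
0.75 0.5 -80 [ 460. -215.  106.] [(np.float64(0.0), np.float64(0.0)), (np.float64(0.0), np.float64(0.0)), (np.float64(0.0), np.float64(0.0))] [ 0.82  0.73 -0.17  2.13 -1.03  0.46  0.29]
0.75 0.5 -65 [ 458. -200.  106.] [(np.float64(0.0), np.float64(0.0)), (np.float64(0.0), np.float64(0.0)), (np.float64(0.0), np.float64(0.0))] [ 0.82  0.72 -0.19  2.16 -1.08  0.42  0.32]
```

```bash
cat > n.py <<'E'
from plan import *; from cell import ctrl; import sys
st=ctrl.read_state(); psi,a,t=.75,.6,-85
g=tcp2(0,t,psi,a); A=orient2(psi,a); f=np.array([np.cos(psi),np.sin(psi),0])
for tgt in [g-45*f+[0,0,150],g-45*f-[0,0,8],g-[0,0,8]]: print(tgt.round(),*delta(tgt,A,st))
E
python3 n.py
```

```text
[ 428. -250.  255.] [-80.2  27.5  66. ] [ 0.163 -0.25   0.259]
[ 428. -250.   97.] [-193.5   28.1  176.2] [ 0.163 -0.25   0.259]
[ 461. -219.   97.] [-164.    12.6  206.5] [ 0.163 -0.25   0.259]
```

```bash
python3 -m creep '[{"jaw":-1,"xyz":[-27,9,22],"angular":[0.054,-0.083,0.086]},{"jaw":-1,"xyz":[-53,18,44],"angular":[0.109,-0.167,0.173]},{"jaw":-1,"xyz":[-80,27,66],"angular":[0.163,-0.25,0.259]},{"jaw":-1,"xyz":[-108,28,93],"angular":[0.163,-0.25,0.259]},{"jaw":-1,"xyz":[-136,28,121],"angular":[0.163,-0.25,0.259]},{"jaw":-1,"xyz":[-164,28,148],"angular":[0.163,-0.25,0.259]},{"jaw":-1,"xyz":[-193,28,176],"angular":[0.163,-0.25,0.259]},{"jaw":-1,"xyz":[-193,28,176],"angular":[0.163,-0.25,0.259]},{"jaw":-1,"xyz":[-193,28,176],"angular":[0.163,-0.25,0.259]}]'; python3 q.py; python3 n.py
python3 - <<'E'
from h import *
I,D=viewer.get_image('side'); cv2.imwrite('pics/side1.png',cv2.resize(I[60:300,230:550],None,fx=2.4,fy=2.4)[:,:,::-1])
E
```

```text
clock: 4.65
eef_pos: [431.0, -249.5, 100.0]
tool_rot: [-2.811, -0.509, 0.136]
force: [0.8, 0.4, 0.3]
width: -0.2
gripper_force: 0.0
clock 4.65
qpos [ 1.075  0.775 -0.336  2.13  -0.961  0.452  0.393]
eef_pos [ 431.03  -249.463   99.965]
tool_rot [-2.811 -0.509  0.136]
force [0.819 0.371 0.258]
torque [-0.396  0.421  0.003]
width -0.209
[ 428. -250.  255.] [  72.5  -44.2 -129.3] [0.    0.001 0.007]
[ 428. -250.   97.] [-4.5  0.6  1.1] [0.    0.001 0.007]
[ 461. -219.   97.] [ 27.6 -18.   26.5] [0.    0.001 0.007]
```

View pics/side1.png

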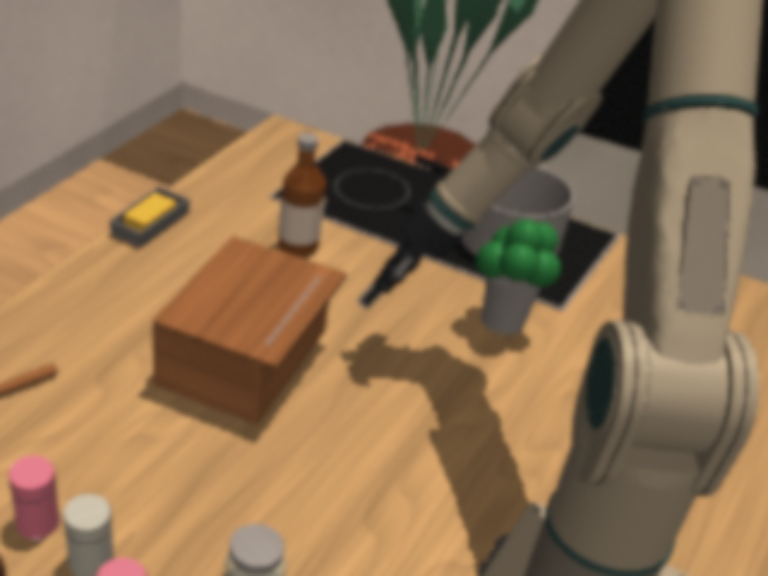

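The closed fingers are at crop (370,300), in front of the lid's right front corner, and clear of the herb pot. Next I'll go under the edge.

```bash
python3 -m creep '[{"jaw":-1,"xyz":[9,-6,9],"angular":[0,0,0]},{"jaw":-1,"xyz":[18,-12,18],"angular":[0,0,0]},{"jaw":-1,"xyz":[27,-18,26],"angular":[0,0,0]},{"jaw":-1,"xyz":[27,-18,26],"angular":[0,0,0]}]'; cat > l.py <<'E'
from plan import *; from cell import ctrl; import sys
# waypoints of lift: theta list on the command line
st=ctrl.read_state(); t=float(sys.argv[1])
print('F',st['force'].round(1),'T',st['torque'].round(2),'tcp',st['eef_pos'].round(),'q',st['qpos'].round(2))
# estimated angle from the tcp
B=R.from_euler('xyz',st['tool_rot']).as_matrix()
e=st['eef_pos']+11*B[:,0]-(C+85*cx+110*ez); print('est th',np.arctan2(e[2],-e@cx).round(3),'rad',np.hypot(e[2],e@cx).round(1),'t',(e@cy).round(1))
q=st['qpos']
for th in map(float,sys.argv[2:]):
    a=.6 if th<.75 else max(0,.6-(th-.75)*.9); psi=.75 if th<.75 else max(.128,.75-(th-.75)*.9)
    x,A=tcp2(th,t,psi,a),orient2(psi,a); q,er,w=ik(x,A,p,s,q)
    print(th,*[v.tolist() for v in delta(x,A,st)],'|',er.round(1),w.round(3),q.round(2))
E
python3 l.py -85 0 .05 .1 .15 .2
```

```text
clock: 5.2
eef_pos: [461.0, -217.6, 96.5]
tool_rot: [-2.81, -0.51, 0.139]
force: [-0.3, -0.5, 0.2]
width: 0.0
gripper_force: 0.0
F [-0.3 -0.5  0.2] T [-0.39  0.49  0.03] tcp [ 461. -218.   96.] q [ 1.03  0.79 -0.4   2.14 -1.02  0.38  0.37]
est th -0.043 rad 191.6 t -83.0
0.0 [3.5, -0.7, -7.6] [-0.002, 0.001, 0.01] | 0.0 0.0 [ 1.01  0.79 -0.37  2.13 -0.99  0.41  0.34]
0.05 [8.3, -3.4, -15.5] [-0.002, 0.001, 0.01] | 0.0 0.0 [ 1.    0.77 -0.35  2.13 -0.97  0.44  0.31]
0.1 [13.6, -6.0, -23.0] [-0.002, 0.001, 0.01] | 0.0 0.0 [ 0.99  0.75 -0.34  2.12 -0.96  0.46  0.29]
0.15 [19.3, -8.5, -30.3] [-0.002, 0.001, 0.01] | 0.0 0.0 [ 0.98  0.72 -0.32  2.12 -0.94  0.49  0.26]
0.2 [25.4, -10.9, -37.4] [-0.002, 0.001, 0.01] | 0.0 0.0 [ 0.97  0.7  -0.31  2.11 -0.93  0.51  0.23]
```

```bash
python3 -m creep '[{"jaw":-1,"xyz":[1.8,-0.4,-3.8],"angular":[0,0,0]},{"jaw":-1,"xyz":[3.5,-0.7,-7.6],"angular":[0,0,0]},{"jaw":-1,"xyz":[6,-2,-11.5],"angular":[0,0,0]},{"jaw":-1,"xyz":[8.3,-3.4,-15.5],"angular":[0,0,0]},{"jaw":-1,"xyz":[8.3,-3.4,-15.5],"angular":[0,0,0]}]'; python3 l.py -85 .1 .15 .2 .25 .3
python3 - <<'E'
from h import *
I,D=viewer.get_image('side'); cv2.imwrite('pics/side2.png',cv2.resize(I[110:230,280:440],None,fx=4.8,fy=4.8)[:,:,::-1])
E
```

```text
clock: 5.82
eef_pos: [459.3, -221.7, 113.8]
tool_rot: [-2.812, -0.508, 0.137]
force: [-1.3, -1.2, -2.7]
width: -0.0
gripper_force: 1.5
F [-1.3 -1.2 -2.7] T [-0.75  0.99 -0.01] tcp [ 459. -222.  114.] q [ 1.01  0.75 -0.36  2.13 -0.99  0.42  0.33]
est th 0.047 rad 193.8 t -87.0
0.1 [7.1, -4.3, -6.4] [0.001, 0.002, 0.007] | 0.0 0.0 [ 0.99  0.75 -0.34  2.12 -0.96  0.46  0.29]
0.15 [12.8, -6.8, -13.7] [0.001, 0.002, 0.007] | 0.0 0.0 [ 0.98  0.72 -0.32  2.12 -0.94  0.49  0.26]
0.2 [18.9, -9.2, -20.8] [0.001, 0.002, 0.007] | 0.0 0.0 [ 0.96  0.7  -0.31  2.11 -0.93  0.51  0.23]
0.25 [25.3, -11.5, -27.5] [0.001, 0.002, 0.007] | 0.0 0.0 [ 0.95  0.68 -0.3   2.1  -0.91  0.53  0.21]
0.3 [32.1, -13.7, -34.0] [0.001, 0.002, 0.007] | 0.0 0.0 [ 0.94  0.66 -0.29  2.09 -0.9   0.55  0.18]
```

View pics/side2.png

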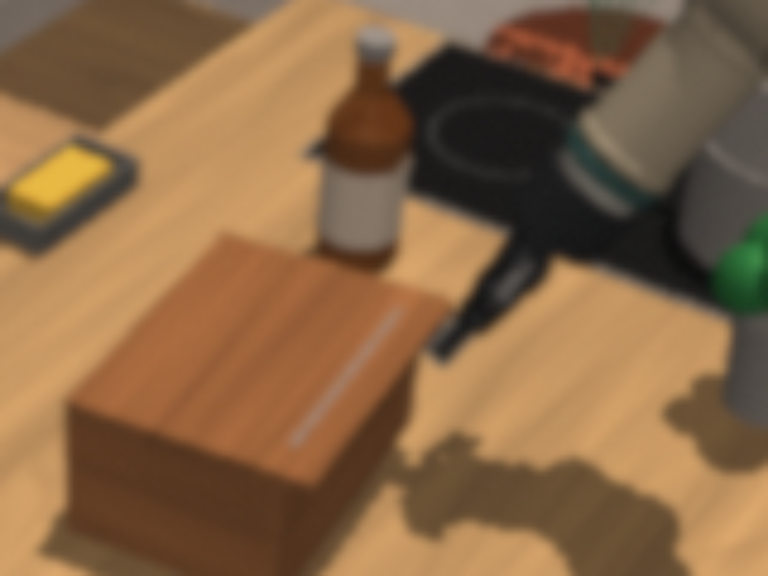

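The fingertips at crop (440,340) touch the front edge under the lid's right corner, and the force of -2.7 N shows the lid is starting to load. I'll continue the lift and check the lid angle from a depth plane fit.

```bash
cat > lid.py <<'E'
from h import *; from plan import C,cx,ez
def theta(cam):
    I,D=viewer.get_image(cam); r=silhouettes(cam,'lid')
    if not r: return None
    m=cv2.erode(r[0]['pixels'].astype(np.uint8),np.ones((5,5)))>0; P=pts(cam,D,m)
    h=C+85*cx+110*ez; d=P-h; u=-d@cx; w=d[:,2]; ok=(w>-3); u,w=u[ok],w[ok]
    th=np.arctan2(w,u); return r[0]['score'],len(u),np.median(th[np.hypot(u,w)>110]).round(3)
if __name__=='__main__': print([theta(c) for c in ['top','side']])
E
python3 lid.py
python3 -m creep '[{"jaw":-1,"xyz":[4,-2,-3],"angular":[0,0,0]},{"jaw":-1,"xyz":[7,-4,-6.4],"angular":[0,0,0]},{"jaw":-1,"xyz":[10,-6,-10],"angular":[0,0,0]},{"jaw":-1,"xyz":[13,-7,-14],"angular":[0,0,0]},{"jaw":-1,"xyz":[16,-8,-17],"angular":[0,0,0]},{"jaw":-1,"xyz":[19,-9,-21],"angular":[0,0,0]}]'; python3 lid.py; python3 l.py -85 .25 .3 .35 .4 .45 .5
```

```text
[(0.86, 4970, np.float64(0.111)), (0.72, 2108, np.float64(0.107))]
clock: 6.82
eef_pos: [462.6, -221.2, 141.9]
tool_rot: [-2.813, -0.505, 0.134]
force: [-10.4, -5.8, -0.6]
width: -0.4
gripper_force: 4.9
[(0.69, 4920, np.float64(0.257)), (0.71, 1853, np.float64(0.258))]
F [-11.3  -6.7  -0.7] T [-1.46  2.36  0.26] tcp [ 463. -221.  142.] q [ 0.97  0.68 -0.32  2.12 -0.95  0.49  0.25]
est th 0.193 rad 193.9 t -86.8
0.25 [8.7, -4.0, -5.9] [0.004, 0.004, 0.005] | 0.0 0.0 [ 0.95  0.68 -0.3   2.1  -0.92  0.53  0.21]
0.3 [15.5, -6.2, -12.4] [0.004, 0.004, 0.005] | 0.0 0.0 [ 0.94  0.66 -0.28  2.09 -0.9   0.55  0.18]
0.35 [22.6, -8.2, -18.5] [0.004, 0.004, 0.005] | 0.0 0.0 [ 0.93  0.65 -0.27  2.08 -0.89  0.58  0.15]
0.4 [30.0, -10.2, -24.3] [0.004, 0.004, 0.005] | 0.0 0.0 [ 0.91  0.63 -0.26  2.07 -0.87  0.6   0.12]
0.45 [37.6, -12.0, -29.8] [0.004, 0.004, 0.005] | 0.0 0.0 [ 0.9   0.61 -0.25  2.06 -0.86  0.62  0.09]
0.5 [45.6, -13.7, -34.8] [0.004, 0.004, 0.005] | 0.0 0.0 [ 0.89  0.6  -0.24  2.05 -0.85  0.64  0.06]
```

The lid is at about 0.19 rad, as planned. The horizontal push of 11 N is more than needed, so I'll back the path off by 2-3 mm.

```bash
sed -i 's/192\*(-np/194.5*(-np/' plan.py; python3 l.py -89 .22 .25 .3 .35 .4 .45 .5
```

```text
F [-11.3  -6.7  -0.7] T [-1.46  2.36  0.26] tcp [ 463. -221.  142.] q [ 0.97  0.68 -0.32  2.12 -0.95  0.49  0.25]
est th 0.193 rad 193.9 t -86.8
0.22 [2.9, 0.6, -4.7] [0.004, 0.004, 0.005] | 0.0 0.0 [ 0.96  0.69 -0.3   2.1  -0.92  0.53  0.22]
0.25 [6.9, -0.8, -8.8] [0.004, 0.004, 0.005] | 0.0 0.0 [ 0.96  0.68 -0.29  2.1  -0.91  0.54  0.21]
0.3 [13.7, -3.0, -15.4] [0.004, 0.004, 0.005] | 0.0 0.0 [ 0.94  0.66 -0.28  2.09 -0.89  0.56  0.18]
0.35 [20.9, -5.1, -21.6] [0.004, 0.004, 0.005] | 0.0 0.0 [ 0.93  0.64 -0.27  2.08 -0.88  0.59  0.15]
0.4 [28.4, -7.0, -27.5] [0.004, 0.004, 0.005] | 0.0 0.0 [ 0.92  0.63 -0.26  2.07 -0.87  0.61  0.12]
0.45 [36.2, -8.9, -33.0] [0.004, 0.004, 0.005] | 0.0 0.0 [ 0.91  0.61 -0.25  2.05 -0.85  0.63  0.09]
0.5 [44.3, -10.6, -38.1] [0.004, 0.004, 0.005] | 0.0 0.0 [ 0.89  0.6  -0.24  2.04 -0.84  0.65  0.06]
```

```bash
python3 -m creep '[{"jaw":-1,"xyz":[3,0.6,-4.7],"angular":[0,0,0]},{"jaw":-1,"xyz":[7,-1,-9],"angular":[0,0,0]},{"jaw":-1,"xyz":[10,-2,-12],"angular":[0,0,0]},{"jaw":-1,"xyz":[13.7,-3,-15.4],"angular":[0,0,0]},{"jaw":-1,"xyz":[17,-4,-18.5],"angular":[0,0,0]},{"jaw":-1,"xyz":[21,-5,-21.6],"angular":[0,0,0]},{"jaw":-1,"xyz":[24.5,-6,-24.5],"angular":[0,0,0]},{"jaw":-1,"xyz":[28.4,-7,-27.5],"angular":[0,0,0]}]';  python3 l.py -89 .45 .5 .55 .6 .65 .7 .75 .8
```

```text
clock: 8.02
eef_pos: [474.0, -219.8, 181.0]
tool_rot: [-2.81, -0.506, 0.136]
force: [-8.5, -2.9, 1.1]
width: 0.4
gripper_force: 3.8
F [-8.5 -2.9  1.1] T [-0.8   1.88  0.42] tcp [ 474. -220.  181.] q [ 0.92  0.61 -0.27  2.08 -0.88  0.59  0.14]
est th 0.404 rad 194.4 t -86.9
0.45 [7.2, 0.2, -5.8] [-0.001, 0.004, 0.006] | 0.0 0.0 [ 0.91  0.61 -0.25  2.05 -0.85  0.63  0.09]
0.5 [15.2, -1.6, -10.9] [-0.001, 0.004, 0.006] | 0.0 0.0 [ 0.89  0.6  -0.24  2.04 -0.84  0.65  0.06]
0.55 [23.6, -3.2, -15.7] [-0.001, 0.004, 0.006] | 0.0 0.0 [ 0.88  0.58 -0.23  2.03 -0.83  0.66  0.04]
0.6 [32.2, -4.6, -20.0] [-0.001, 0.004, 0.006] | 0.0 0.0 [ 0.87  0.57 -0.22  2.01 -0.82  0.68  0.01]
0.65 [41.0, -5.9, -23.9] [-0.001, 0.004, 0.006] | 0.0 0.0 [ 0.85  0.56 -0.21  2.   -0.81  0.7  -0.02]
0.7 [50.0, -7.1, -27.4] [-0.001, 0.004, 0.006] | 0.0 0.0 [ 0.84  0.55 -0.21  1.98 -0.8   0.71 -0.05]
0.75 [59.1, -8.1, -30.5] [-0.001, 0.004, 0.006] | 0.0 0.0 [ 0.82  0.55 -0.2   1.96 -0.79  0.73 -0.07]
0.8 [68.4, -9.0, -33.5] [-0.044, -0.023, 0.015] | 0.0 0.0 [ 0.77  0.52 -0.17  1.95 -0.75  0.71 -0.15]
```

```bash
python3 -m creep '[{"jaw":-1,"xyz":[3.5,0,-3],"angular":[0,0,0]},{"jaw":-1,"xyz":[7,0,-5.8],"angular":[0,0,0]},{"jaw":-1,"xyz":[11,-1,-8.4],"angular":[0,0,0]},{"jaw":-1,"xyz":[15,-1.6,-11],"angular":[0,0,0]},{"jaw":-1,"xyz":[19.4,-2.4,-13.4],"angular":[0,0,0]},{"jaw":-1,"xyz":[23.6,-3.2,-15.7],"angular":[0,0,0]},{"jaw":-1,"xyz":[28,-4,-18],"angular":[0,0,0]},{"jaw":-1,"xyz":[32,-4.6,-20],"angular":[0,0,0]},{"jaw":-1,"xyz":[36.6,-5.2,-22],"angular":[0,0,0]},{"jaw":-1,"xyz":[41,-6,-24],"angular":[0,0,0]},{"jaw":-1,"xyz":[45.5,-6.5,-25.7],"angular":[0,0,0]},{"jaw":-1,"xyz":[50,-7,-27.4],"angular":[0,0,0]}]';  python3 lid.py; python3 l.py -89 .75 .8 .85 .9 .95 1.0 1.05 1.1
```

```text
clock: 9.52
eef_pos: [506.6, -217.0, 230.8]
tool_rot: [-2.81, -0.509, 0.137]
force: [-1.8, 1.9, -1.4]
width: -0.0
gripper_force: 1.1
[(0.85, 3573, np.float64(0.788)), (0.93, 628, np.float64(0.792))]
F [-1.7  0.7 -1.9] T [-0.29  0.79  0.24] tcp [ 507. -218.  231.] q [ 0.84  0.54 -0.21  1.99 -0.81  0.69 -0.03]
est th 0.711 rad 193.0 t -88.9
0.75 [6.7, -1.2, -3.7] [-0.0, 0.001, 0.008] | 0.0 0.0 [ 0.82  0.55 -0.2   1.96 -0.79  0.73 -0.07]
0.8 [16.0, -2.2, -6.6] [-0.044, -0.026, 0.017] | 0.0 0.0 [ 0.76  0.52 -0.16  1.95 -0.75  0.71 -0.15]
0.85 [25.5, -3.0, -9.1] [-0.085, -0.055, 0.025] | 0.0 0.0 [ 0.7   0.5  -0.13  1.93 -0.71  0.7  -0.24]
0.9 [35.0, -3.6, -11.2] [-0.123, -0.087, 0.032] | 0.0 0.0 [ 0.63  0.48 -0.08  1.91 -0.65  0.69 -0.33]
0.95 [44.7, -4.1, -12.8] [-0.159, -0.12, 0.039] | 0.0 0.0 [ 0.56  0.47 -0.03  1.89 -0.59  0.7  -0.43]
1.0 [54.5, -4.4, -14.0] [-0.192, -0.155, 0.046] | 0.0 0.0 [ 0.49  0.46  0.02  1.85 -0.53  0.71 -0.52]
1.05 [64.3, -4.6, -14.7] [-0.222, -0.192, 0.052] | 0.0 0.0 [ 0.42  0.46  0.06  1.82 -0.47  0.73 -0.62]
1.1 [74.1, -4.6, -15.0] [-0.248, -0.231, 0.057] | 0.0 0.0 [ 0.36  0.47  0.11  1.78 -0.4   0.77 -0.7 ]
```

```bash
python3 -m creep '[{"jaw":-1,"xyz":[6.7,-1.2,-3.7],"angular":[0,0,0]},{"jaw":-1,"xyz":[11.4,-1.7,-5.2],"angular":[-0.022,-0.013,0.01]},{"jaw":-1,"xyz":[16,-2.2,-6.6],"angular":[-0.044,-0.026,0.017]},{"jaw":-1,"xyz":[20.8,-2.6,-8],"angular":[-0.065,-0.04,0.021]},{"jaw":-1,"xyz":[25.5,-3,-9.1],"angular":[-0.085,-0.055,0.025]},{"jaw":-1,"xyz":[30,-3.3,-10.2],"angular":[-0.104,-0.071,0.029]},{"jaw":-1,"xyz":[35,-3.6,-11.2],"angular":[-0.123,-0.087,0.032]},{"jaw":-1,"xyz":[40,-3.9,-12],"angular":[-0.141,-0.104,0.036]},{"jaw":-1,"xyz":[44.7,-4.1,-12.8],"angular":[-0.159,-0.12,0.039]},{"jaw":-1,"xyz":[49.6,-4.3,-13.4],"angular":[-0.176,-0.138,0.043]},{"jaw":-1,"xyz":[54.5,-4.4,-14],"angular":[-0.192,-0.155,0.046]}]';  python3 lid.py; python3 l.py -89 1.05 1.1 1.15 1.2 1.25 1.3 1.35 1.4
```

```text
clock: 11.1
eef_pos: [547.1, -213.0, 270.8]
tool_rot: [-3.0, -0.348, 0.127]
force: [-0.8, 0.0, -0.1]
width: -0.3
gripper_force: 0.8
F [-1.9  0.6  0.9] T [-0.17  0.69  0.1 ] tcp [ 547. -213.  270.] q [ 0.49  0.45  0.02  1.88 -0.53  0.68 -0.52]
est th 1.001 rad 194.9 t -89.2
1.05 [9.5, -0.5, -1.9] [-0.03, -0.037, 0.004] | 0.0 0.0 [ 0.42  0.46  0.07  1.82 -0.47  0.74 -0.61]
1.1 [19.1, -0.7, -3.7] [-0.057, -0.076, 0.008] | 0.0 0.0 [ 0.36  0.47  0.11  1.78 -0.41  0.77 -0.7 ]
1.15 [28.8, -0.9, -5.1] [-0.081, -0.116, 0.012] | 0.0 0.0 [ 0.3   0.48  0.15  1.74 -0.35  0.81 -0.78]
1.2 [38.6, -1.1, -6.0] [-0.1, -0.158, 0.014] | 0.0 0.0 [ 0.25  0.49  0.18  1.69 -0.3   0.85 -0.85]
1.25 [48.4, -1.1, -6.4] [-0.116, -0.2, 0.017] | 0.0 0.0 [ 0.21  0.51  0.21  1.64 -0.26  0.91 -0.9 ]
1.3 [58.2, -1.1, -6.4] [-0.128, -0.244, 0.019] | 0.0 0.0 [ 0.17  0.53  0.23  1.58 -0.22  0.97 -0.95]
1.35 [68.0, -1.1, -5.8] [-0.136, -0.288, 0.021] | 0.0 0.0 [ 0.15  0.56  0.25  1.53 -0.19  1.03 -0.99]
1.4 [77.8, -0.9, -4.8] [-0.14, -0.333, 0.024] | 0.0 0.0 [ 0.13  0.59  0.26  1.47 -0.17  1.1  -1.02]Traceback (most recent
[... 392 characters left out ...]
s
    n=cv2.undistortPoints(np.c_[u,v].astype(float).reshape(-1,1,2),K,np.array(m['dist'],float)).reshape(-1,2)
      ~~~~~~~~~~~~~~~~~~~^^^^^^^^^^^^^^^^^^^^^^^^^^^^^^^^^^^^^^^^^^^^^^^^^^^^^^^^^^^^^^^^^^^^^^
cv2.error: OpenCV(4.12.0) /io/opencv/modules/calib3d/src/undistort.dispatch.cpp:347: error: (-215:Assertion failed) CV_IS_MAT(_src) && CV_IS_MAT(_dst) && (_src->rows == 1 || _src->cols == 1) && (_dst->rows == 1 || _dst->cols == 1) && _src->cols + _src->rows - 1 == _dst->rows + _dst->cols - 1 && (CV_MAT_TYPE(_src->type) == CV_32FC2 || CV_MAT_TYPE(_src->type) == CV_64FC2) && (CV_MAT_TYPE(_dst->type) == CV_32FC2 || CV_MAT_TYPE(_dst->type) == CV_64FC2) in function 'cvUndistortPointsInternal'
```

```bash
python3 -m creep '[{"jaw":-1,"xyz":[5,0,-0.5],"angular":[-0.015,-0.018,0]},{"jaw":-1,"xyz":[9.5,-0.5,-1],"angular":[-0.03,-0.037,0.004]},{"jaw":-1,"xyz":[14.3,-0.6,-1.5],"angular":[-0.044,-0.056,0.006]},{"jaw":-1,"xyz":[19,-0.7,-2],"angular":[-0.057,-0.076,0.008]},{"jaw":-1,"xyz":[24,-0.8,-2.5],"angular":[-0.07,-0.096,0.01]},{"jaw":-1,"xyz":[28.8,-0.9,-3],"angular":[-0.081,-0.116,0.012]},{"jaw":-1,"xyz":[33.7,-1,-3.2],"angular":[-0.09,-0.137,0.013]},{"jaw":-1,"xyz":[38.6,-1,-3.4],"angular":[-0.1,-0.158,0.014]},{"jaw":-1,"xyz":[43.5,-1,-3.4],"angular":[-0.108,-0.179,0.016]},{"jaw":-1,"xyz":[48.4,-1,-3.4],"angular":[-0.116,-0.2,0.017]},{"jaw":-1,"xyz":[53,-1,-3.2],"angular":[-0.122,-0.222,0.018]},{"jaw":-1,"xyz":[58,-1,-3],"angular":[-0.128,-0.244,0.019]}]';  python3 l.py -89 1.35 1.4 1.45 1.5 1.55 1.6 1.65
python3 - <<'E'
from h import *
I,D=viewer.get_image('side'); cv2.imwrite('pics/side3.png',cv2.resize(I[40:240,230:480],None,fx=2.8,fy=2.8)[:,:,::-1])
E
```

```text
clock: 12.8
eef_pos: [599.7, -205.2, 292.7]
tool_rot: [-3.128, -0.102, 0.128]
force: [-0.8, -0.9, 0.6]
width: -0.0
gripper_force: 0.5
F [-0.8 -0.9  0.6] T [-0.1   0.32 -0.  ] tcp [ 600. -205.  293.] q [ 0.17  0.53  0.24  1.6  -0.22  0.95 -0.95]
est th 1.3 rad 190.7 t -88.6
1.35 [8.9, 0.4, -5.6] [-0.008, -0.042, -0.0] | 0.0 0.0 [ 0.14  0.56  0.25  1.53 -0.19  1.03 -0.99]
1.4 [18.6, 0.3, -7.0] [-0.013, -0.087, 0.0] | 0.0 0.0 [ 0.12  0.59  0.26  1.47 -0.17  1.1  -1.02]
1.45 [28.3, 0.3, -7.6] [-0.013, -0.102, 0.0] | 0.0 0.0 [ 0.12  0.61  0.27  1.43 -0.17  1.13 -1.03]
1.5 [38.1, 0.3, -7.5] [-0.013, -0.102, 0.0] | 0.0 0.0 [ 0.11  0.62  0.27  1.4  -0.17  1.15 -1.04]
1.55 [47.8, 0.3, -7.0] [-0.013, -0.102, 0.0] | 0.0 0.0 [ 0.11  0.63  0.26  1.37 -0.17  1.16 -1.05]
1.6 [57.5, 0.3, -5.9] [-0.013, -0.102, 0.0] | 0.0 0.0 [ 0.11  0.65  0.26  1.34 -0.17  1.17 -1.05]
1.65 [67.1, 0.4, -4.4] [-0.013, -0.102, 0.0] | 0.0 0.0 [ 0.1   0.66  0.26  1.32 -0.17  1.19 -1.06]
```

View pics/side3.png

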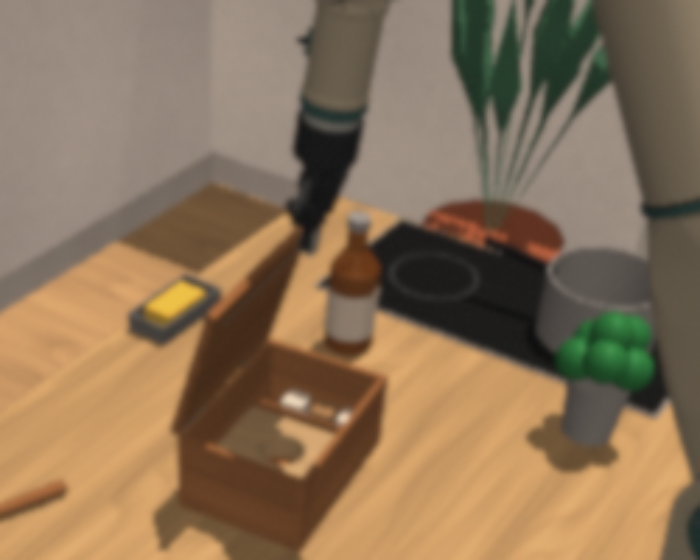

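The lid stands at about 1.3 rad, with the fingers at crop (305,235) behind its free edge. I'll continue with the tool vertical.

```bash
python3 -m creep '[{"jaw":-1,"xyz":[6,0.3,-0.5],"angular":[-0.005,-0.025,0]},{"jaw":-1,"xyz":[12,0.3,-1],"angular":[-0.01,-0.055,0]},{"jaw":-1,"xyz":[18,0.3,-1],"angular":[-0.013,-0.085,0]},{"jaw":-1,"xyz":[24,0.3,-1],"angular":[-0.013,-0.102,0]},{"jaw":-1,"xyz":[30,0.3,-1],"angular":[-0.013,-0.102,0]},{"jaw":-1,"xyz":[36,0.3,-1],"angular":[-0.013,-0.102,0]},{"jaw":-1,"xyz":[42,0.3,-1],"angular":[-0.013,-0.102,0]},{"jaw":-1,"xyz":[47,0.3,-1],"angular":[-0.013,-0.102,0]},{"jaw":-1,"xyz":[52,0.3,-1],"angular":[-0.013,-0.102,0]},{"jaw":-1,"xyz":[56,0.3,-1],"angular":[-0.013,-0.102,0]}]';  python3 q.py
```

```text
clock: 14.1
eef_pos: [654.9, -198.5, 299.4]
tool_rot: [-3.141, -0.001, 0.128]
force: [0.3, -0.2, -1.2]
width: -0.1
gripper_force: 0.2
clock 14.1
qpos [ 0.11   0.653  0.266  1.352 -0.177  1.159 -1.048]
eef_pos [ 654.898 -198.547  299.424]
tool_rot [-3.141e+00 -1.000e-03  1.280e-01]
force [ 0.31  -0.248 -1.181]
torque [-0.029  0.061  0.022]
width -0.07
```

```bash
python3 -m creep '[{"jaw":-1,"xyz":[3,0,0],"angular":[0,0,0]},{"jaw":-1,"xyz":[6,0,0],"angular":[0,0,0]},{"jaw":-1,"xyz":[9,0,0],"angular":[0,0,0]},{"jaw":-1,"xyz":[12,0,0.5],"angular":[0,0,0]},{"jaw":-1,"xyz":[15,0,1],"angular":[0,0,0]},{"jaw":-1,"xyz":[18,0,1.5],"angular":[0,0,0]},{"jaw":-1,"xyz":[21,0,2],"angular":[0,0,0]},{"jaw":-1,"xyz":[24,0,2.5],"angular":[0,0,0]}]';  python3 q.py
cat > lid2.py <<'E'
from h import *; from plan import C,cx,cy,ez
I,D=viewer.get_image('side'); P=pts('side',D,np.ones(D.shape,bool)); d=P-(C+85*cx+110*ez)
u,t,w=d@cx,d@cy,d[:,2]; th=np.arctan2(w,-u); r=np.hypot(u,w)
m=(abs(t)<110)&(r>60)&(r<185)&(w>20)&(th>.9)&(t>-40)
print(m.sum(),np.percentile(th[m],[5,25,50,75,95]).round(3))
cv2.imwrite('pics/l.png',I[:,:,::-1])
E
python3 lid2.py
```

```text
clock: 15.1
eef_pos: [678.6, -195.5, 296.8]
tool_rot: [-3.141, -0.001, 0.128]
force: [0.5, 0.7, 0.0]
width: -0.4
gripper_force: 0.0
clock 15.1
qpos [ 0.106  0.692  0.264  1.282 -0.182  1.19  -1.063]
eef_pos [ 678.585 -195.472  296.838]
tool_rot [-3.141e+00 -1.000e-03  1.280e-01]
force [0.508 0.73  0.033]
torque [-0.012 -0.003 -0.054]
width -0.378
870 [1.713 1.729 1.737 1.746 1.76 ]
```

```bash
python3 -m creep '[{"jaw":-1,"xyz":[2,0,0],"angular":[0,0,0]},{"jaw":-1,"xyz":[4,0,0.5],"angular":[0,0,0]},{"jaw":-1,"xyz":[6,0,1],"angular":[0,0,0]},{"jaw":-1,"xyz":[8,0,1.5],"angular":[0,0,0]},{"jaw":-1,"xyz":[10,0,2],"angular":[0,0,0]}]';  python3 lid2.py; python3 q.py | egrep "eef|force"
```

```text
clock: 15.78
eef_pos: [688.4, -194.2, 294.8]
tool_rot: [-3.141, -0.001, 0.128]
force: [0.7, 0.0, 0.1]
width: -0.2
gripper_force: 0.0
1066 [2.014 2.035 2.048 2.059 2.08 ]
eef_pos [ 688.637 -194.062  294.711]
force [ 0.451  0.074 -0.707]
```

The lid now rests on its stop at 2.05 rad, untouched. I'll retreat, go above the tin with the jaws open, and measure the pocket from the top camera.

```bash
python3 -m creep '[{"jaw":-1,"xyz":[-45,0,0],"angular":[0,0,0]},{"jaw":-1,"xyz":[-90,0,0],"angular":[0,0,0]},{"jaw":0,"xyz":[-95,-60,0],"angular":[0,0,0]},{"jaw":1,"xyz":[-100,-115,10],"angular":[0,0,0]},{"jaw":1,"xyz":[-105,-170,20],"angular":[0,0,0]},{"jaw":1,"xyz":[-110,-225,30],"angular":[0,0,0]},{"jaw":1,"xyz":[-115,-280,40],"angular":[0,0,0]},{"jaw":1,"xyz":[-120,-335,50],"angular":[0,0,0]},{"jaw":1,"xyz":[-125,-390,60],"angular":[0,0,0]},{"jaw":1,"xyz":[-128,-445,70],"angular":[0,0,0]},{"jaw":1,"xyz":[-128,-500,75],"angular":[0,0,0]},{"jaw":1,"xyz":[-128,-520,75],"angular":[0,0,0]}]'; cat > pk.py <<'E'
from h import *; from plan import C,cx,cy,ez
I,D=viewer.get_image('top'); P=pts('top',D,np.ones(D.shape,bool)); d=P-C
x,y,z=d@cx,d@cy,d[:,2]; m=(abs(x)<75)&(abs(y)<118)
print('insert z',np.median(z[m&(abs(y)<60)]))
k=m&(abs(y)<60)&(z<28)&(abs(x)<40); print('pocket n',k.sum(),x[k].mean(),y[k].mean(),np.percentile(x[k],[2,98]),np.percentile(y[k],[2,98]),np.median(z[k]))
# chest rim: points at height ~110
w=(abs(z-110)<6)&(abs(x)<100)&(abs(y)<135); print('rim',w.sum(),cv2.minAreaRect(np.c_[x[w],y[w]].astype(np.float32)))
cv2.imwrite('pics/top1.png',cv2.resize(I[120:260,290:460],None,fx=4,fy=4)[:,:,::-1])
W,DW=viewer.get_image('wrist'); cv2.imwrite('pics/w1.png',W[:,:,::-1])
for r in silhouettes('wrist','tin')[:3]:
    Q=pts('wrist',DW,r['pixels']); T=Q[abs(Q[:,2]-95)<5]
    if len(T)>20: print('tin',r['score'],r['xy'],cv2.minEnclosingCircle(T[:,:2].astype(np.float32)),T.mean(0),W[r['pixels']].mean(0))
E
python3 pk.py; python3 lid2.py
```

```text
clock: 17.32
eef_pos: [493.3, 309.7, 219.6]
tool_rot: [-3.139, -0.0, 0.134]
force: [0.8, -0.5, -0.4]
width: 85.3
gripper_force: 0.0
insert z 43.456105024787234
pocket n 269 3.9806541791223875 1.7503514273700254 [-20.84003779  28.75823329] [-23.56750623  28.01901997] 8.667869394040281
rim 933 ((3.7444686889648438, -0.29195404052734375), (178.70567321777344, 239.2377166748047), 0.03249884024262428)
tin 0.87 [325.8, 184.3] ((498.0769348144531, 303.08447265625), 28.095401763916016) [499.56985884 303.76988301  95.52452446] [173.43248532 164.75407697 147.25396825]
tin 0.74 [263.2, 273.4] ((407.243408203125, 351.85693359375), 27.854040145874023) [409.30136338 351.40649814  95.23795567] [184.98401387 111.23420647 120.66872111]
tin 0.61 [354.5, 63.1] ((592.7411499023438, 296.0301208496094), 27.792171478271484) [592.97294925 296.40646145  95.70862118] [239.38418407 170.1204563  185.30510441]
1034 [2.015 2.036 2.047 2.059 2.078]
```

View pics/top1.png

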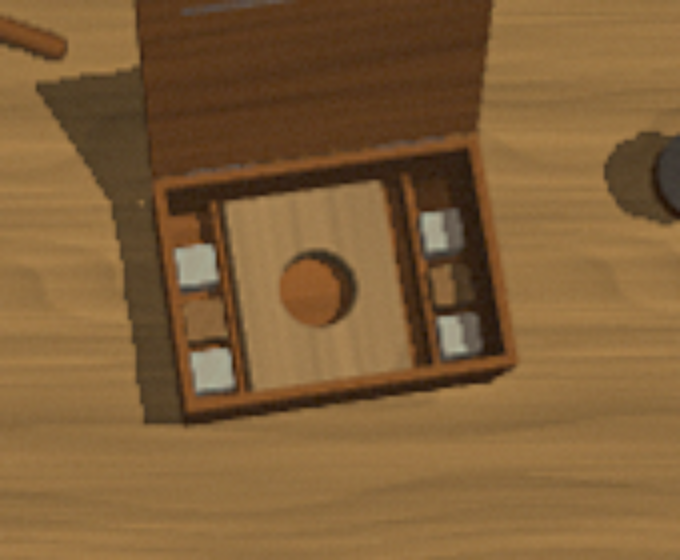

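The crop shows the open chest, with the pocket at about (318,288) and the insert sitting slightly left (+y) between the dividers. Now I'll refine the hole centre and grasp the tin.

```bash
cat > hole.py <<'E'
from h import *; from plan import C,cx,cy,ez
I,D=viewer.get_image('top'); M=viewer.camera_model('top'); T=np.array(M['T'])
P=pts('top',D,np.ones(D.shape,bool)); o=T[:3,3]; f=(44-o[2])/(P[:,2]-o[2]); X=o+(P-o)*f[:,None]-C
x,y=X@cx,X@cy; hole=(P[:,2]<37)&(np.hypot(x,y)<50); top=(abs(P[:,2]-44)<5)&(abs(x)<70)&(abs(y)<70)
c,r=cv2.minEnclosingCircle(np.c_[x,y][hole].astype(np.float32)); print('hole',hole.sum(),x[hole].mean(),y[hole].mean(),c,r)
for b in (-50,-42,42,50):
    k=top&(abs(x-b)<6); print('insert y range at x',b,np.percentile(y[k],[1,99]).round(1))
E
python3 hole.py
python3 -m creep '[{"jaw":1,"xyz":[1.5,5.3,40],"angular":[0,0,0]},{"jaw":1,"xyz":[1.5,5.3,80],"angular":[0,0,0]},{"jaw":1,"xyz":[1.5,5.3,115],"angular":[0,0,0]},{"jaw":1,"xyz":[1.5,5.3,135],"angular":[0,0,0]},{"jaw":1,"xyz":[1.5,5.3,149],"angular":[0,0,0]},{"jaw":1,"xyz":[1.5,5.3,149],"angular":[0,0,0]}]'; python3 q.py
```

```text
hole 286 -0.6347903044525925 5.452001751625449 (-0.07979193329811096, 11.488555908203125) 34.677825927734375
insert y range at x -50 [-53.4  63.6]
insert y range at x -42 [-54.4  63.7]
insert y range at x 42 [-52.6  63.3]
insert y range at x 50 [-54.1  63.3]
clock: 18.32
eef_pos: [497.5, 298.8, 70.7]
tool_rot: [3.141, -0.0, 0.126]
force: [0.9, -0.4, 0.2]
width: 85.4
gripper_force: 0.0
clock 18.325
qpos [-0.694  0.786  0.166  1.855 -0.236  0.52  -1.815]
eef_pos [497.473 298.753  70.709]
tool_rot [ 3.141 -0.     0.126]
force [ 0.898 -0.418  0.213]
torque [-0.004 -0.015 -0.012]
width 85.366
```

```bash
python3 -m creep '[{"jaw":1,"xyz":[-1.3,-6.1,0],"angular":[0,0,0]},{"jaw":1,"xyz":[-1.3,-6.1,0],"angular":[0,0,0]},{"jaw":-1,"xyz":[-1.3,-6.1,0],"angular":[0,0,0]},{"jaw":-1,"xyz":[-1.3,-6.1,0],"angular":[0,0,0]},{"jaw":-1,"xyz":[-1.3,-6.1,0],"angular":[0,0,0]},{"jaw":-1,"xyz":[-1.3,-6.1,0],"angular":[0,0,0]},{"jaw":-1,"xyz":[-1.3,-6.1,0],"angular":[0,0,0]}]'; python3 q.py | egrep "eef|width|force"
python3 -m creep '[{"jaw":-1,"xyz":[0,0,-10],"angular":[0,0,0]},{"jaw":-1,"xyz":[0,0,-30],"angular":[0,0,0]},{"jaw":-1,"xyz":[0,0,-80],"angular":[0,0,0]},{"jaw":-1,"xyz":[0,0,-130],"angular":[0,0,0]},{"jaw":-1,"xyz":[0,0,-130],"angular":[0,0,0]},{"jaw":-1,"xyz":[0,0,-130],"angular":[0,0,0]}]'; python3 q.py
python3 - <<'E'
from h import *
from plan import *
st=ctrl.read_state(); tgt=C+cy*5.2+[0,0,200]-0.3*cx
print(tgt, *delta(tgt,orient(.128,0),st))
I,D=viewer.get_image('side'); r=silhouettes('side','tin')
for k in r[:4]:
    P=pts('side',D,k['pixels']); print(k['score'],k['xy'],P.mean(0).round(),np.percentile(P[:,2],[2,98]).round())
E
```

```text
clock: 19.2
eef_pos: [495.5, 306.7, 71.9]
tool_rot: [-3.14, -0.002, 0.128]
force: [-0.6, 0.6, 4.5]
width: 54.8
gripper_force: 62.2
eef_pos [495.494 306.667  71.95 ]
force [-0.622  0.576  4.455]
width 54.804
clock: 19.95
eef_pos: [494.0, 305.6, 200.4]
tool_rot: [-3.142, 0.001, 0.128]
force: [-0.8, 0.1, -3.1]
width: 54.7
gripper_force: 64.6
clock 19.95
qpos [-0.753  0.599  0.236  1.772 -0.187  0.792 -1.868]
eef_pos [494.032 305.582 200.447]
tool_rot [-3.142e+00  1.000e-03  1.280e-01]
force [-0.811  0.127 -3.072]
torque [-0.064 -0.011 -0.014]
width 54.716
[ 564.53867029 -115.1808355   200.        ] [1.610e+01 4.263e+02 4.000e-01] [-0.     0.001  0.   ]
0.85 [266.9, 256.2] [482. 310. 181.] [  0. 227.]
0.82 [245.6, 267.0] [579. 313.  66.] [ 6. 98.]
0.8 [282.0, 311.1] [396. 366.  65.] [ 0. 98.]
0.31 [299.7, 156.9] [683. -88. 188.] [115. 254.]
```

The tin is gripped and lifted. I'll carry it over the chest, then lower it to just above the insert.

```bash
python3 -m creep '[{"jaw":-1,"xyz":[0,30,-15],"angular":[0,0,0]},{"jaw":-1,"xyz":[2,80,-25],"angular":[0,0,0]},{"jaw":-1,"xyz":[4,130,-25],"angular":[0,0,0]},{"jaw":-1,"xyz":[6,180,-25],"angular":[0,0,0]},{"jaw":-1,"xyz":[8,230,-25],"angular":[0,0,0]},{"jaw":-1,"xyz":[10,280,-25],"angular":[0,0,0]},{"jaw":-1,"xyz":[12,330,-25],"angular":[0,0,0]},{"jaw":-1,"xyz":[14,380,-25],"angular":[0,0,0]},{"jaw":-1,"xyz":[16,410,-25],"angular":[0,0,0]},{"jaw":-1,"xyz":[16,426,-15],"angular":[0,0,0]},{"jaw":-1,"xyz":[16,426,0],"angular":[0,0,0]},{"jaw":-1,"xyz":[16,426,0],"angular":[0,0,0]}]'
cat > d.py <<'E'
from plan import *; from cell import ctrl
import sys
st=ctrl.read_state(); dx,dy,z=map(float,sys.argv[1:4])
w=st['eef_pos']-C; print('chest xy',(w@cx).round(1),(w@cy).round(1),'bottom',(w[2]-72).round(1),'F',st['force'].round(1),'T',st['torque'].round(2),'width',st['width'].round(1),'t',st['clock'])
print(*delta(C+cx*dx+cy*dy+[0,0,z],orient(.128,0),st))
E
python3 d.py -0.3 5.2 120
```

```text
clock: 21.55
eef_pos: [563.7, -111.7, 198.3]
tool_rot: [-3.138, 0.004, 0.131]
force: [0.4, 1.1, -3.1]
width: 54.7
gripper_force: 64.7Traceback (most recent call last):
  File "d.py", line 4, in <module>
    w=st['eef_pos']-C; print('chest xy',(w@cx).round(1),(w@cy).round(1),'bottom',(w[2]-72).round(1),'F',st['force'].round(1),'T',st['torque'].round(2),'width',st['width'].round(1),'t',st['clock'])
                                                                                                                                                               ^^^^^^^^^^^^^^^^^
AttributeError: 'float' object has no attribute 'round'
```

```bash
sed -i "s/st\['width'\].round(1)/st['width']/" d.py; python3 d.py -0.3 5.2 120
```

```text
chest xy -0.7 8.7 bottom 126.3 F [ 0.4  1.1 -3.1] T [ 0.09 -0.01 -0.04] width 54.70694133295707 t 21.55
[ 0.7  3.8 78.3] [-0.004  0.004  0.003]
```

```bash
python3 -m creep '[{"jaw":-1,"xyz":[0.3,1,25],"angular":[0,0,0]},{"jaw":-1,"xyz":[0.3,1,50],"angular":[0,0,0]},{"jaw":-1,"xyz":[0.3,1,68],"angular":[0,0,0]},{"jaw":-1,"xyz":[0.3,1,74],"angular":[0,0,0]},{"jaw":-1,"xyz":[0.3,1,74],"angular":[0,0,0]},{"jaw":-1,"xyz":[0.3,1,74],"angular":[0,0,0]}]'; python3 d.py -0.3 5.2 114
```

```text
clock: 22.3
eef_pos: [566.6, -115.0, 127.7]
tool_rot: [-3.141, -0.003, 0.129]
force: [0.2, 0.4, -2.4]
width: 54.5
gripper_force: 64.8
chest xy 1.8 5.1 bottom 55.7 F [ 0.2  0.4 -2.4] T [-0.02 -0.02 -0.03] width 54.54321432331903 t 22.3
[-2.1 -0.1 13.7] [-0.    -0.003  0.001]
```

```bash
python3 -m creep '[{"jaw":-1,"xyz":[-2,0,2],"angular":[0,0,0]},{"jaw":-1,"xyz":[-2,0,5],"angular":[0,0,0]},{"jaw":-1,"xyz":[-2,0,8],"angular":[0,0,0]},{"jaw":-1,"xyz":[-2,0,10],"angular":[0,0,0]},{"jaw":-1,"xyz":[-2,0,11.5],"angular":[0,0,0]},{"jaw":-1,"xyz":[-2,0,12.5],"angular":[0,0,0]},{"jaw":-1,"xyz":[-2,0,13.5],"angular":[0,0,0]}]'; python3 d.py -0.3 5.2 110
```

```text
clock: 23.18
eef_pos: [564.0, -115.5, 113.3]
tool_rot: [-3.141, -0.001, 0.128]
force: [0.0, 0.2, -2.8]
width: 54.8
gripper_force: 64.8
chest xy -0.9 4.9 bottom 41.3 F [ 0.   0.2 -2.8] T [-0.01 -0.02 -0.05] width 54.81448221228987 t 23.175
[ 0.6 -0.3  3.3] [-0.001 -0.001  0.   ]
```

No contact yet. I'll keep going down gently.

```bash
python3 -m creep '[{"jaw":-1,"xyz":[0.3,0,1.5],"angular":[0,0,0]},{"jaw":-1,"xyz":[0.3,0,3],"angular":[0,0,0]},{"jaw":-1,"xyz":[0.3,0,4],"angular":[0,0,0]},{"jaw":-1,"xyz":[0.3,0,5],"angular":[0,0,0]},{"jaw":-1,"xyz":[0.3,0,5],"angular":[0,0,0]}]'; python3 d.py -0.3 5.2 105
```

```text
clock: 23.8
eef_pos: [564.2, -115.5, 108.2]
tool_rot: [-3.141, -0.001, 0.128]
force: [-0.2, -0.2, -3.5]
width: 55.1
gripper_force: 64.8
chest xy -0.7 5.0 bottom 36.2 F [-0.2 -0.2 -3.5] T [-0.06  0.    0.04] width 55.085478704939646 t 23.8
[ 0.4 -0.2  3.2] [-0.001 -0.001  0.   ]
```

The tin went straight in: the bottom is at 36 mm, below the insert top, with no contact force. I'll continue down.

```bash
python3 -m creep '[{"jaw":-1,"xyz":[0.2,0,3],"angular":[0,0,0]},{"jaw":-1,"xyz":[0.2,0,7],"angular":[0,0,0]},{"jaw":-1,"xyz":[0.2,0,11],"angular":[0,0,0]},{"jaw":-1,"xyz":[0.2,0,15],"angular":[0,0,0]},{"jaw":-1,"xyz":[0.2,0,15],"angular":[0,0,0]}]'; python3 d.py -0.3 5.2 80
```

```text
clock: 24.42
eef_pos: [564.1, -115.4, 92.9]
tool_rot: [-3.141, -0.0, 0.128]
force: [-0.8, 1.0, -2.9]
width: 54.9
gripper_force: 64.8
chest xy -0.7 5.0 bottom 20.9 F [-0.8  1.  -2.9] T [-0.05  0.02 -0.03] width 54.88519678064917 t 24.425
[ 0.4 -0.2 12.9] [-0.001 -0.     0.   ]
```

```bash
python3 -m creep '[{"jaw":-1,"xyz":[0,0,3],"angular":[0,0,0]},{"jaw":-1,"xyz":[0,0,6],"angular":[0,0,0]},{"jaw":-1,"xyz":[0,0,9],"angular":[0,0,0]},{"jaw":-1,"xyz":[0,0,10.5],"angular":[0,0,0]},{"jaw":-1,"xyz":[0,0,11.5],"angular":[0,0,0]},{"jaw":-1,"xyz":[0,0,12.2],"angular":[0,0,0]}]'; python3 d.py -0.3 5.2 80
```

```text
clock: 25.18
eef_pos: [564.5, -115.4, 81.1]
tool_rot: [-3.141, -0.001, 0.128]
force: [0.2, 0.2, -3.7]
width: 54.8
gripper_force: 64.8
chest xy -0.3 4.9 bottom 9.1 F [ 0.2  0.2 -3.7] T [ 0.06  0.03 -0.05] width 54.82718727561531 t 25.175
[ 0.  -0.3  1.1] [-0.001 -0.001  0.   ]
```

```bash
python3 -m creep '[{"jaw":-1,"xyz":[0,0,0.5],"angular":[0,0,0]},{"jaw":-1,"xyz":[0,0,1],"angular":[0,0,0]},{"jaw":-1,"xyz":[0,0,1.4],"angular":[0,0,0]},{"jaw":-1,"xyz":[0,0,1.4],"angular":[0,0,0]}]'; python3 d.py -0.3 5.2 80
```

```text
clock: 25.68
eef_pos: [564.6, -115.5, 80.0]
tool_rot: [-3.141, -0.002, 0.128]
force: [-0.9, 0.5, 0.5]
width: 55.0
gripper_force: 65.0
chest xy -0.3 4.9 bottom 8.0 F [-0.9  0.5  0.5] T [-0.04  0.18 -0.01] width 54.96791133096207 t 25.675
[-0.  -0.3 -0. ] [-0.001 -0.002  0.   ]
```

Floor contact: the bottom is at 8.0 mm and the tin's weight is off the gripper. Now a tiny press, then release and withdraw.

```bash
python3 -m creep '[{"jaw":-1,"xyz":[0,0,0.5],"angular":[0,0,0]},{"jaw":-1,"xyz":[0,0,0.5],"angular":[0,0,0]},{"jaw":0.1,"xyz":[0,0,0],"angular":[0,0,0]},{"jaw":0.6,"xyz":[0,0,0],"angular":[0,0,0]},{"jaw":0.8,"xyz":[0,0,0],"angular":[0,0,0]},{"jaw":0.8,"xyz":[0,0,0],"angular":[0,0,0]}]'
python3 -m creep '[{"jaw":0.8,"xyz":[0,0,-15],"angular":[0,0,0]},{"jaw":0.8,"xyz":[0,0,-40],"angular":[0,0,0]},{"jaw":0.8,"xyz":[0,0,-90],"angular":[0,0,0]},{"jaw":0.8,"xyz":[0,0,-140],"angular":[0,0,0]},{"jaw":0.8,"xyz":[-40,0,-180],"angular":[0,0,0]},{"jaw":0.8,"xyz":[-90,-20,-200],"angular":[0,0,0]},{"jaw":0.8,"xyz":[-120,-60,-200],"angular":[0,0,0]},{"jaw":0.8,"xyz":[-120,-110,-200],"angular":[0,0,0]},{"jaw":0.8,"xyz":[-120,-160,-200],"angular":[0,0,0]},{"jaw":0.8,"xyz":[-120,-200,-200],"angular":[0,0,0]},{"jaw":0.8,"xyz":[-120,-200,-200],"angular":[0,0,0]}]'
python3 lid2.py; python3 - <<'E'
from h import *; from plan import C,cx,cy
I,D=viewer.get_image('top'); P=pts('top',D,np.ones(D.shape,bool)); d=P-C; x,y=d@cx,d@cy
m=(np.hypot(x,y-5)<40)&(P[:,2]>80); T=np.c_[x,y][m]; print(m.sum(),np.percentile(P[m,2],[3,50,97]).round(1),cv2.minEnclosingCircle(T.astype(np.float32)))
cv2.imwrite('pics/top2.png',cv2.resize(I[60:300,140:540],None,fx=2,fy=2)[:,:,::-1])
E
```

```text
clock: 26.42
eef_pos: [564.6, -115.5, 79.6]
tool_rot: [-3.141, -0.001, 0.128]
force: [0.4, 0.0, 0.3]
width: 76.7
gripper_force: 0.0
clock: 27.8
eef_pos: [419.2, 70.5, 280.6]
tool_rot: [-3.139, -0.003, 0.135]
force: [0.2, -0.7, -0.2]
width: 76.9
gripper_force: 0.0
1070 [2.014 2.036 2.047 2.058 2.077]
307 [ 88.1 102.8 108. ] ((-0.06609677523374557, 4.53624153137207), 28.04869270324707)
```

View pics/top2.png

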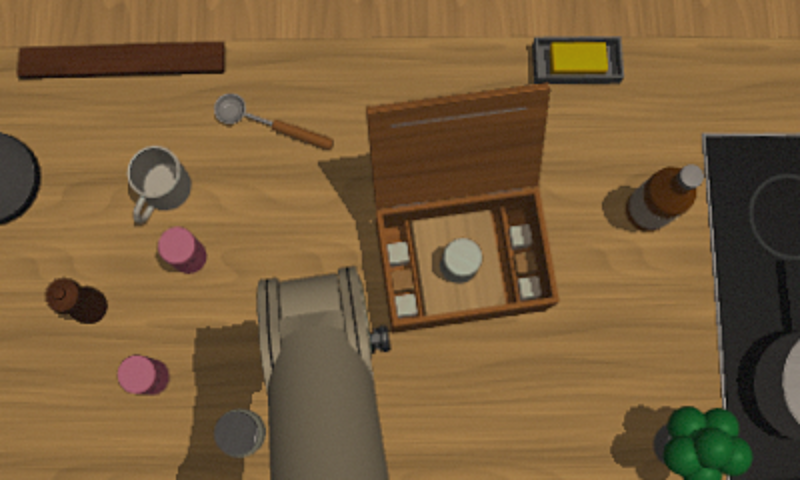

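The tin stands upright in the pocket at crop (461,258), with its top at 103 mm as it should be when fully home. The lid is open at 2.05 rad, the bystanders are where they were, and the robot is clear.

```bash
python3 -c "from cell import ctrl; print(ctrl.finish_job())"
```

```text
the job is handed in; nothing more can be done
None
```

The job is handed in: the lid stays open by itself on its stop at 2.05 rad, and the tin is upright and fully home in the pocket at 27.8 s of the 72 s allowed, with the arm touching nothing.

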